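Stand the serviced pump units back on their feet

TASK

Two of the three chiller pump units are lying on their backs on the rubber mat. Push on each one's upright foot plate with the fingertips to tip it up about its heel, until it stands on its foot about where it lay, in any order. Push gently, do not grip or lift the units, and leave the unit that already stands and everything else on the table alone.

Things in the scene. Friction and masses are not known exactly. Their poses are not given: they have to be found in the camera images.
- pump_blue: Loose pump unit, blue motor, 0.65 kg, at first lying on its back. White L of 4 mm sheet, 80 mm wide: foot plate 110 mm, back plate 130 mm, square at the heel. Origin: middle of the heel edge (outer corner), on the mat. Standing: z up the back plate's outer face, foot along -x, y along the heel. Lying: back plate flat, pointing roughly away from the robot; foot plate upright at the robot's side.
- pump_blue_toe (a point): Middle of the foot plate's free edge, inner face, 110 mm from the heel; at first the highest point, 110 mm above the mat. Its upper 50 mm are free on the inner side. Pushed there towards the robot (to the foot's outer side) with 2 to 4 N, the unit turns about its heel edge, which friction holds; past 45 to 50 degrees it falls onto its foot by itself.
- pump_blue_top (a point): Middle of the back plate's free edge, outer face, 130 mm from the heel; at first on the mat. From heel to here is the direction in which the lying back plate points.
- pump_blue_motor (a point): Centre of the motor, 44 mm thick, which lies along y (72 mm with its brass head) inside the L, 30 mm from the outer faces of foot and back plate, so reaching to 52 mm from either. A white 14 mm outlet stub, 28 mm to +y and 30 mm from the back plate's outer face, runs parallel to the back plate and ends 85 mm from the foot's underside.
- pump_green: Loose pump unit, green motor, 0.65 kg, at first lying on its back. White L of 4 mm sheet, 80 mm wide: foot plate 110 mm, back plate 130 mm, square at the heel. Origin: middle of the heel edge (outer corner), on the mat. Standing: z up the back plate's outer face, foot along -x, y along the heel. Lying: back plate flat, pointing roughly away from the robot; foot plate upright at the robot's side.
- pump_green_toe (a point): Middle of the foot plate's free edge, inner face, 110 mm from the heel; at first the highest point, 110 mm above the mat. Its upper 50 mm are free on the inner side. Pushed there towards the robot (to the foot's outer side) with 2 to 4 N, the unit turns about its heel edge, which friction holds; past 45 to 50 degrees it falls onto its foot by itself.
- pump_green_top (a point): Middle of the back plate's free edge, outer face, 130 mm from the heel; at first on the mat. From heel to here is the direction in which the lying back plate points.
- pump_green_motor (a point): Centre of the motor, 44 mm thick, which lies along y (72 mm with its brass head) inside the L, 30 mm from the outer faces of foot and back plate, so reaching to 52 mm from either. A white 14 mm outlet stub, 28 mm to +y and 30 mm from the back plate's outer face, runs parallel to the back plate and ends 85 mm from the foot's underside.
- pump_grey: A third, equal loose pump unit with a dark grey motor (same sizes, origin and axes), already standing on its foot with the foot towards the robot and the back plate 130 mm high. To be left alone.
- mat: Fixed black rubber mat, 380 x 780 mm, 3 mm thick, origin under its centre; its top, at z = 0.003 m, carries the three pump units. Not listed, fixed: a steel chiller case, 330 mm high, left of y = 0.47 m; a red tool tray, 100 mm high, right of y = -0.42 m; a low steel drip tray, 35 mm high, at the far right beyond x = 0.8 m.
- can: Bystander: yellow spray can, 52 mm across, 130 mm high, standing; origin under its centre.
- jug: Bystander: white plastic measuring cup, 90 mm across, 110 mm high, standing; origin under its centre.
- drill: Bystander: grey and yellow cordless drill lying on its side, about 190 x 200 mm, 58 mm high; origin under its barrel.
- screwdriver: Bystander: screwdriver lying on the table; origin at its middle.
- spanner: Bystander: steel spanner lying on the table; origin at its middle.

How it is judged (in metres and radians):
At the end, for the whole second after the job is handed in: All three pump units stand still on their feet (back plate within 0.1 rad of vertical, heel on the mat); the two that lay have their heels within 60 mm of where they were, the grey one within 20 mm, and the other things within 30 mm (angle between each of pump_blue, pump_green, pump_grey's own z axis and vertical below 0.1 rad and height (world z) of each of pump_blue, pump_green, pump_grey below 0.012 m and linear speed of each of pump_blue, pump_green, pump_grey below 0.02 m/s and angular speed of each of pump_blue, pump_green, pump_grey below 0.1 rad/s and distance of each of pump_blue, pump_green from where it was at the start of the episode below 0.06 m and distance of pump_grey from where it was at the start of the episode below 0.02 m and distance of each of can, jug, drill, screwdriver, spanner from where it was at the start of the episode below 0.03 m); the robot touches nothing.
It fails at once if a lying pump unit is lifted off the mat (its heel rises more than 30 mm above the table) (height (world z) of any of pump_blue, pump_green above 0.03 m).
It fails at once if a pump unit is gripped or pushed hard (more than 30 N between fingers and unit) (contact force between the fingers and pump_blue above 30 N or contact force between the fingers and pump_green above 30 N).
It fails at once if a pump unit is carried or shoved away (heel more than 80 mm from its start) (distance of any of pump_blue, pump_green from where it was at the start of the episode above 0.08 m).
It fails at once if the standing grey unit is moved more than 20 mm or tipped (distance of pump_grey from where it was at the start of the episode above 0.02 m or angle between pump_grey's own z axis and vertical above 0.2 rad).
It fails at once if another thing on the table is moved more than 30 mm (distance of any of can, jug, drill, screwdriver, spanner from where it was at the start of the episode above 0.03 m).
It also fails if it takes over 54 s, if anything falls off the work surface, if the arm or the gripper's body presses on something with over 40 N, if the wrist force passes 120 N, or if a joint passes its speed limit or range.

ROBOT

A 6-joint arm with a two-finger parallel gripper is mounted at the origin on the work surface. World frame = base frame: x ahead of the robot, y to its left, z up, the work surface at z = 0. Lengths are in m, angles in degrees, forces in N, time in s.
With the tool pointing down it reaches from about 0.4 to 0.825 m from the base axis. Payload 7 kg.
Tool frame: the origin (TCP) lies at the centre of the arm's flange, where the gripper is bolted on; the fingertips stand 178 mm ahead of it and the grasp point (between the pads) lies ahead of it (ctrl.grip_depth is the z of the grasp point in the tool frame, in m); z points along the fingers, x is the direction in which the jaws open and shut, and the axes are right-handed (so a half turn about z gives the same grasp; the last joint's range is limited). The gripper opens to 88 mm and grips with 3 to 60 N. Pads are 19 mm wide; open, the fingers measure 130 mm over their backs; the gripper's body (78 mm by 193 mm) begins 47 mm behind the grasp point.
Start: joints at [-55.858, 20.546, 0.682, 0, -70.136, -16.507], TCP at [0.204, -0.643, 0.405] pointing down, gripper open.
Joint ranges: [-176.03, 176.03], [-82.01, 121.73], [-58.28, 71.71], [-173.87, 95.51], [-174.79, -0.11], [-173.66, 173.66]. Speed limits (degrees/s): [136.94, 136.94, 172.46, 180, 180, 180].

INTERFACE

Orientations are given as [roll, pitch, yaw] about the fixed x, y, z axes, in that order (R = Rz(yaw) Ry(pitch) Rx(roll)).
In Python, from plant import ctrl gives the robot as it stands.
- The arm moves only by the tool carry_out, never from a script. Its arguments are lists of equal length, an entry for each row: "linear": the shift along the tool's x, y, z in cm, a list of three; "twist": the turn about the tool's z in degrees. In form: {"linear": [[tx, ty, tz], ...], "twist": [twist, ...]}. A call has 1 to 12 rows; each row is the pose to reach, as a shift and turn from the pose measured when the call began, along the tool's axes at that moment; what a row does not reach only later rows make up. A row lasts 1/12 s, in which the tool goes at most 41.7 mm and 7.16 degrees, less where a joint would pass 70% of its speed; a pose out of reach is approached as far as the arm can. A call with a gripper value outside its range is refused whole. "fingers" is the gripper's target within -1 to 1 (fully open at 1, half-way at 0, shut at -1), set as the call begins (left out, the last holds). The fingers move at their own pace and stop on an object; the grip force is fixed at half the most. Time passes only in rows, so rows that repeat a pose let the fingers close. It gives the time, the measured TCP pose, the force and the opening at its end, in the units of the state.
- ctrl.get_obs(): the state, without advancing time (a new reading comes with each control period).
- ctrl.snapshot(name): name is "side" or "top" or "wrist"; returns the picture (384x512x3 uint8, blue, green, red); there is no depth.
- ctrl.camera_params(name): a dict with "fovy" (degrees; the focal length in pixels is half the picture's height over the tangent of half this angle, whatever the lens; pixels are square), "cx", "cy" (the principal point, pixels), "dist" ([k1, k2, p1, p2, k3] as OpenCV has them; the pictures are not rectified), "eye" and "rotation" of the camera in the world; the wrist camera has in their place "T_tool_cam" (4x4, takes a point from camera to tool coordinates, whose origin is the TCP and whose axes are the tool frame's). Camera axes: x right, y down, z forward; pixel columns grow to the right and rows downward; lengths in m; the calibration is good to about 2 mm. A picture is of the moment at which its call begins: read the wrist's pose just before it. camera_params takes no time and is no camera call.
- ctrl.close_job(): hands the job in, once; it reports no verdict.
The state is a dict: "clock": time; "joint_pos": joint angles; "qvel": joint speeds; "tau": joint torques, N m; "tool_pos": TCP position; "orientation": TCP orientation; "force": force on the tool from outside, world axes, zero at the start; "moment": the same for the moment, N m; "opening": finger opening in m.
Only numpy, scipy, OpenCV 4.12 (cv2) and the standard library are available. Lean on these libraries where they do the work, as an engineer would, in place of code of your own. Each camera call takes 0.05 s, during which the arm holds its last target.

## Working session

There is one attempt and no reset: what is moved stays moved. The work goes in short steps, Python scripts to look and compute and a tool call to move; the robot and the scene stay as the last step left them, time stands still between calls to the robot, and variables do not carry over. Pictures are saved under pics/ and viewed, and the job is handed in when it is done.

Besides the shell and the picture viewer there is one more tool, called as name(argument=value, ...), one argument or row to a line, values as JSON. carry_out: Moves the arm, as the interface text tells. Its arguments: {"type":"object","properties":{"linear":{"type":"array","items":{"type":"array","items":{"type":"number"}}},"twist":{"type":"array","items":{"type":"number"}},"fingers":{"type":"number"}},"required":["linear","twist"]}

```bash
ls; mkdir -p pics; python3 - <<'E'
from plant import ctrl
import cv2
print(ctrl.get_obs(), ctrl.grip_depth)
for n in("side","top","wrist"):
    cv2.imwrite(f"pics/{n}0.png",ctrl.snapshot(n)); print(n,ctrl.camera_params(n))
E
```

```text
pics
{'clock': 0.0, 'joint_pos': array([-5.58552687e+01,  2.05913550e+01,  6.32748819e-01, -2.10749244e-02,
       -7.01343552e+01, -1.65063702e+01]), 'qvel': array([ 0.02549192, -0.05172471,  0.01767931, -0.0311051 , -0.01317281,
        0.03262192]), 'tau': array([ 1.49039308e-03, -5.82712018e+01,  2.93055385e+01,  6.99716359e+00,
        6.83041246e-03, -1.23744012e-04]), 'tool_pos': array([ 0.2044655 , -0.64307945,  0.40371255]), 'orientation': array([-1.79992580e+02, -9.47596648e-02,  1.07631177e+02]), 'force': array([-0.07378834, -0.37744142, -0.63211126]), 'moment': array([-0.03336897, -0.03557909, -0.01359694]), 'opening': 0.08766639154815889} 0.1593
side {'fovy': 44.00780215184897, 'cx': 252.34062345213, 'cy': 190.0159823618949, 'dist': array([0.05022652, 0.        , 0.        , 0.        , 0.        ]), 'eye': array([-0.24795942,  0.76555536,  0.79531556]), 'rotation': array([-123.46862959,   -0.36707795, -130.27916655])}
top {'fovy': 45.47785187060319, 'cx': 258.79524569388263, 'cy': 190.39010572379343, 'dist': array([-0.10805452,  0.        ,  0.        ,  0.        ,  0.        ]), 'eye': array([0.30261397, 0.06330821, 1.20855794]), 'rotation': array([-167.23260615,   -0.28801314,  -89.23325042])}
wrist {'fovy': 65.92505125375969, 'cx': 260.5992069230139, 'cy': 189.41259115674956, 'dist': array([0.0039305, 0.       , 0.       , 0.       , 0.       ]), 'T_tool_cam': array([[ 9.99999098e-01,  1.32489940e-03, -2.18879602e-04,
        -8.64812134e-04],
       [-1.22160896e-03,  9.65225392e-01,  2.61416239e-01,
        -7.05015929e-02],
       [ 5.57618366e-04, -2.61415736e-01,  9.65226140e-01,
         1.91704315e-02],
       [ 0.00000000e+00,  0.00000000e+00,  0.00000000e+00,
         1.00000000e+00]])}
```

View pics/top0.png

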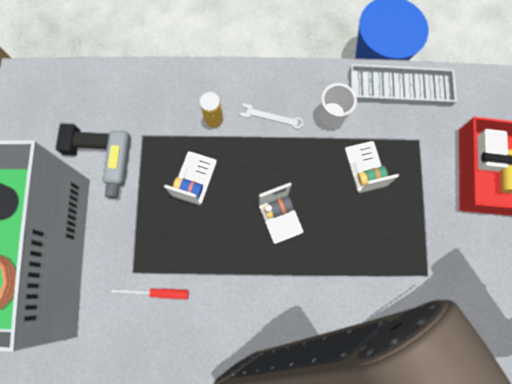

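View pics/side0.png

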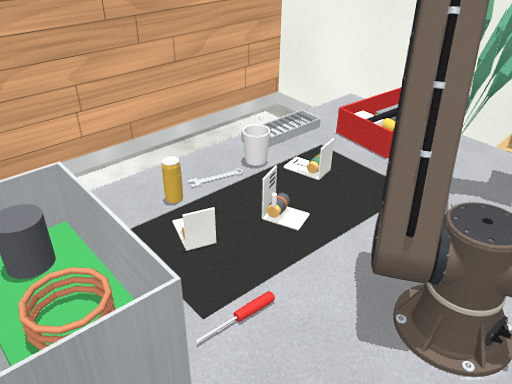

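View pics/wrist0.png

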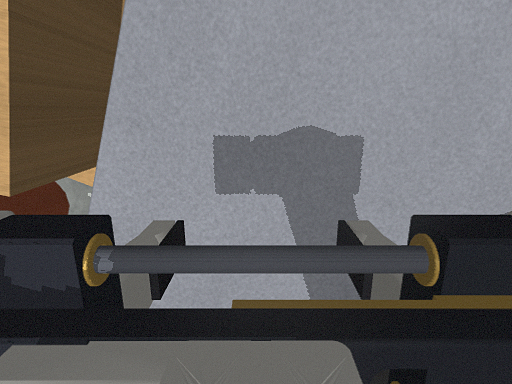

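```bash
python3 - <<'E'
import cv2,numpy as np
im=cv2.imread("pics/top0.png")
a=cv2.resize(im[140:215,155:225],None,fx=7,fy=7,interpolation=cv2.INTER_CUBIC)
b=cv2.resize(im[130:205,335:405],None,fx=7,fy=7,interpolation=cv2.INTER_CUBIC)
for t,(x0,y0) in((a,(155,140)),(b,(335,130))):
    for k in range(0,75,10):
        cv2.putText(t,str(y0+k),(0,7*k+4),0,.4,(0,0,255)); cv2.line(t,(25,7*k),(35,7*k),(0,0,255))
        if k<70: cv2.putText(t,str(x0+k),(7*k-8,10),0,.4,(0,255,255)); cv2.line(t,(7*k,12),(7*k,20),(0,255,255))
im=np.hstack([a,b])[:, :]
im=cv2.resize(im,(800,int(im.shape[0]*800/im.shape[1])))
cv2.imwrite("pics/z0.png",im)
E
```

```text
(no output)
```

View pics/z0.png

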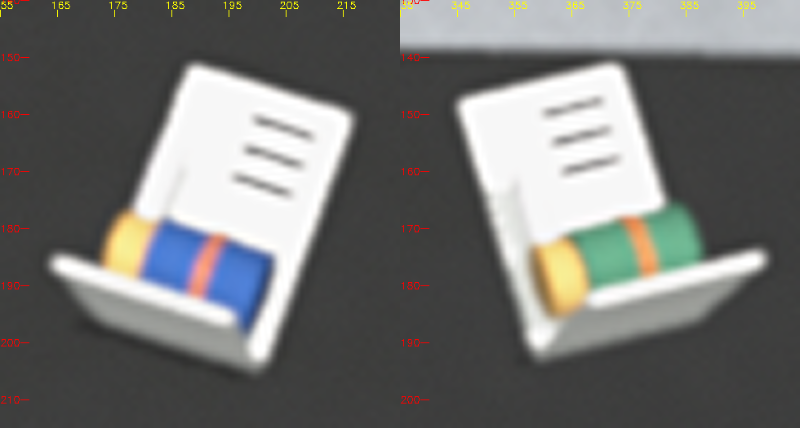

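```bash
cat >h.py <<'E'
import numpy as np,cv2
from scipy.spatial.transform import Rotation as R
from scipy.optimize import least_squares
def cam(n,ctrl):
    p=ctrl.camera_params(n); f=192/np.tan(np.radians(p['fovy']/2))
    K=np.array([[f,0,p['cx']],[0,f,p['cy']],[0,0,1.]])
    return K,p['dist'],R.from_euler('xyz',p['rotation'],degrees=True).as_matrix(),np.array(p['eye'])
def proj(P,c):
    K,d,Rm,e=c
    return cv2.projectPoints(np.asarray(P,float).reshape(-1,3),cv2.Rodrigues(Rm.T)[0],-Rm.T@e,K,d)[0][:,0]
def lying(x,y,a):
    u=np.array([np.cos(a),np.sin(a),0]);v=np.array([-u[1],u[0],0]);o=np.array([x,y,.003]);z=np.array([0,0,1.])
    return [o+.13*u+.04*v,o+.13*u-.04*v,o+.11*z+.04*v,o+.11*z-.04*v,o+.04*v,o-.04*v]
E
python3 - <<'E'
from h import *
from plant import ctrl
c=cam('top',ctrl)
print(proj([[.6,.4,0],[.6,-.3,0]],c))
B=[(188.3,151.2),(216.8,159.8),(164.5,185.9),(197,196.4),(172.1,196.4),(200.5,204.4)]
G=[(345.3,147.7),(373.9,141.6),(360.7,185),(398.9,175.2),(359.5,192.7),(385.8,183.4)]
im=ctrl.snapshot('side'); s=cam('side',ctrl)
for n,P in(('b',B),('g',G)):
    r=least_squares(lambda q:(proj(lying(*q),c)-P).ravel(),[.6,0,0],loss='soft_l1')
    print(n,r.x,np.degrees(r.x[2])); print((proj(lying(*r.x),c)-P).round(1).tolist())
    for p in proj(lying(*r.x),s): cv2.circle(im,tuple(np.round(p).astype(int)),2,(0,0,255) if n=='b' else (255,0,255),-1)
cv2.imwrite('pics/side_chk.png',cv2.resize(im[120:270,140:360],None,fx=3.5,fy=3.5))
# grey
E
```

```text
[[135.0267303  180.27280674]
 [390.4730481  183.90870754]]
b [ 0.54635171  0.25446394 -0.28837133] -16.52245990454686
[[0.3, 0.5], [-0.7, 0.2], [0.4, 0.5], [-1.6, -0.6], [0.7, -0.7], [0.2, 0.0]]
g [ 0.58427994 -0.24887394  0.25150039] 14.409910720967881
[[0.2, 0.2], [-1.2, -0.0], [7.6, -2.3], [-0.4, 0.3], [-0.8, -0.3], [0.6, 2.2]]
```

View pics/side_chk.png

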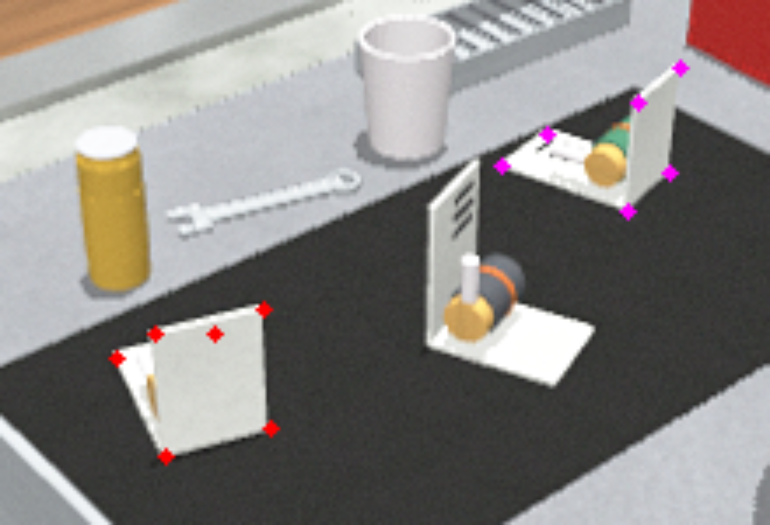

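```bash
cat >>h.py <<'E'
U={'g':(.5843,-.2489,14.41),'b':(.5464,.2545,-16.52)}
def tgt(n,d,tip):  # finger centre d (m) along u from heel, tip height -> linear/twist from the present pose
    from plant import ctrl
    x,y,a=U[n];r=np.radians(a)
    o=ctrl.get_obs(); M=R.from_euler('xyz',o['orientation'],degrees=True).as_matrix()
    P=np.array([x+d*np.cos(r),y+d*np.sin(r),tip+.178])
    return (M.T@(P-o['tool_pos'])*100).round(2), round(o['orientation'][2]-(a+90),2)
E
python3 - <<'E'
from h import *
print(tgt('g',.045,.226),tgt('g',.045,.085))
E
```

```text
(array([2.582e+01, 5.264e+01, 3.000e-02]), np.float64(3.22)) (array([25.8 , 52.64, 14.13]), np.float64(3.22))
```

carry_out(
  linear=[
    [0.4,0.9,0],
    [1.5,3,0],
    [3,6,0],
    [4.5,9.2,0],
    [6,12.3,0],
    [7.5,15.4,0],
    [9,18.5,0],
    [10.5,21.6,0],
    [12,24.7,0],
    [13.5,27.7,0],
    [15,30.7,0],
    [16.5,33.7,0],
  ],
  twist=[0,0,0.5,1,1.5,2,2.5,3,3.2,3.2,3.2,3.2],
  fingers=-1,
)

```text
clock: 1.2
tool_pos: [0.4767, -0.3819, 0.4043]
orientation: [180.0, -0.1, 104.4]
force: [-0.3, -0.8, -0.7]
opening: 0.0135
```

```bash
python3 - <<'E'
from h import *
print(tgt('g',.045,.226),tgt('g',.045,.085))
E
```

```text
(array([10.2 , 18.24,  0.04]), np.float64(0.04)) (array([10.18, 18.24, 14.14]), np.float64(0.04))
```

carry_out(
  linear=[
    [1.4,2.6,0],
    [2.8,5.2,0],
    [4.3,7.7,0],
    [5.8,10.3,0],
    [7.2,12.8,0],
    [8.5,15.3,0],
    [9.5,17,0],
    [10.2,18,0],
    [10.2,18.2,0],
    [10.2,18.2,0],
    [10.2,18.2,0],
    [10.2,18.2,0],
  ],
  twist=[0,0,0,0,0,0,0,0,0,0,0,0],
)

```text
clock: 2.2
tool_pos: [0.6268, -0.2386, 0.4046]
orientation: [-180.0, -0.1, 104.4]
force: [0.0, 0.2, -0.9]
opening: 0.0005
```

```bash
python3 - <<'E'
from h import *
from plant import ctrl
print(tgt('g',.045,.226),tgt('g',.045,.085),ctrl.get_obs()['force'])
cv2.imwrite('pics/w1.png',ctrl.snapshot('wrist'));cv2.imwrite('pics/s1.png',ctrl.snapshot('side'))
E
```

```text
(array([0.06, 0.13, 0.06]), np.float64(-0.02)) (array([ 0.04,  0.13, 14.16]), np.float64(-0.02)) [ 0.04531797  0.20674839 -0.86716906]
```

View pics/w1.png

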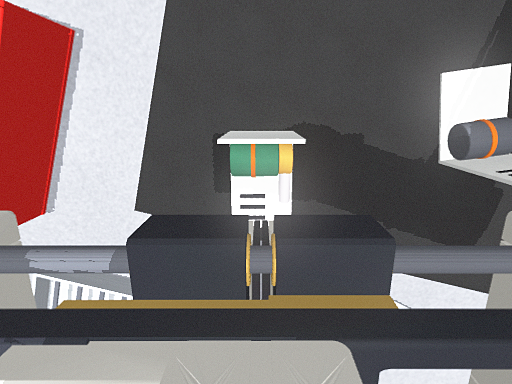

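View pics/s1.png

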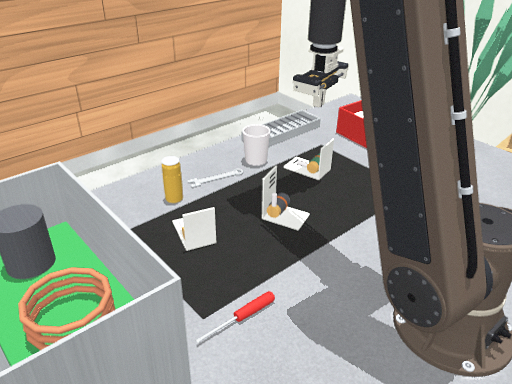

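carry_out(
  linear=[
    [0,0.1,1],
    [0,0.1,3],
    [0,0.1,5],
    [0,0.1,7],
    [0,0.1,9],
    [0,0.1,11],
    [0,0.1,12.5],
    [0,0.1,13.5],
    [0,0.1,14],
    [0,0.1,14.1],
    [0,0.1,14.1],
    [0,0.1,14.1],
  ],
  twist=[0,0,0,0,0,0,0,0,0,0,0,0],
)

```text
clock: 3.3
tool_pos: [0.6281, -0.2384, 0.2647]
orientation: [179.9, -0.0, 104.4]
force: [0.0, 0.5, 0.0]
opening: 0.0006
```

```bash
python3 - <<'E'
from h import *
from plant import ctrl
print(tgt('g',.015,.085),ctrl.get_obs()['force'])
im=ctrl.snapshot('wrist');cv2.imwrite('pics/w2.png',im);cv2.imwrite('pics/s2.png',cv2.resize(ctrl.snapshot('side')[60:220,220:400],None,fx=3.5,fy=3.5))
E
```

```text
(array([ 0.07, -3.01,  0.17]), np.float64(-0.03)) [0.03414746 0.54824842 0.01964498]
```

View pics/w2.png

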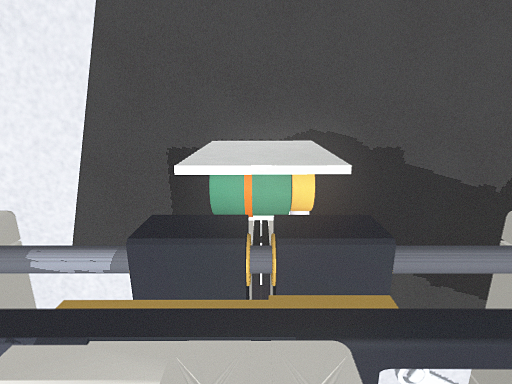

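View pics/s2.png

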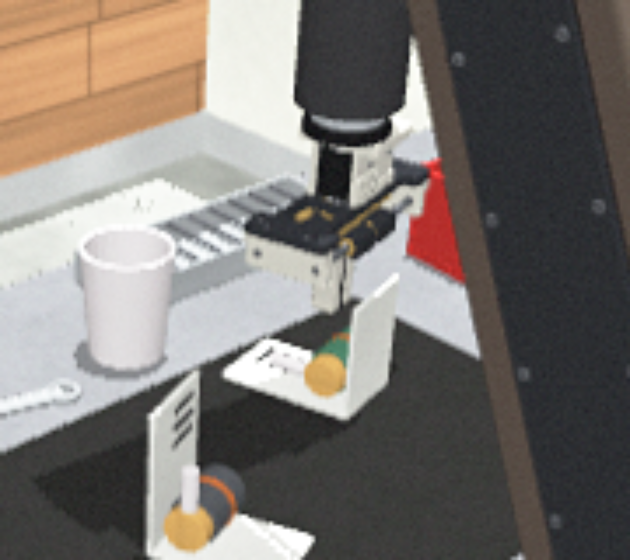

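carry_out(
  linear=[
    [0,-0.4,0.1],
    [0,-0.9,0.1],
    [0,-1.4,0.1],
    [0,-1.9,0.1],
    [0,-2.3,0.1],
    [0,-2.6,0.1],
    [0,-2.9,0.1],
    [0,-3.2,0.1],
    [0,-3.5,0.1],
    [0,-3.8,0.2],
    [0,-4.1,0.2],
    [0,-4.4,0.2],
  ],
  twist=[0,0,0,0,0,0,0,0,0,0,0,0],
)

```text
clock: 4.4
tool_pos: [0.5855, -0.2493, 0.2628]
orientation: [179.9, 0.0, 104.4]
force: [3.1, -0.2, -1.1]
opening: 0.0003
```

```bash
python3 - <<'E'
from h import *
from plant import ctrl
print(tgt('g',.0,.085),ctrl.get_obs()['force'])
im=ctrl.snapshot('wrist');cv2.imwrite('pics/w3.png',im);cv2.imwrite('pics/s3.png',cv2.resize(ctrl.snapshot('side')[60:220,220:400],None,fx=3.5,fy=3.5))
E
```

```text
(array([ 0.06, -0.1 , -0.02]), np.float64(-0.02)) [ 3.12264856 -0.15081031 -1.05746204]
```

View pics/w3.png

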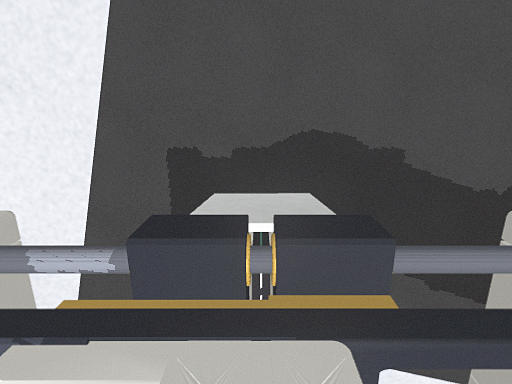

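View pics/s3.png

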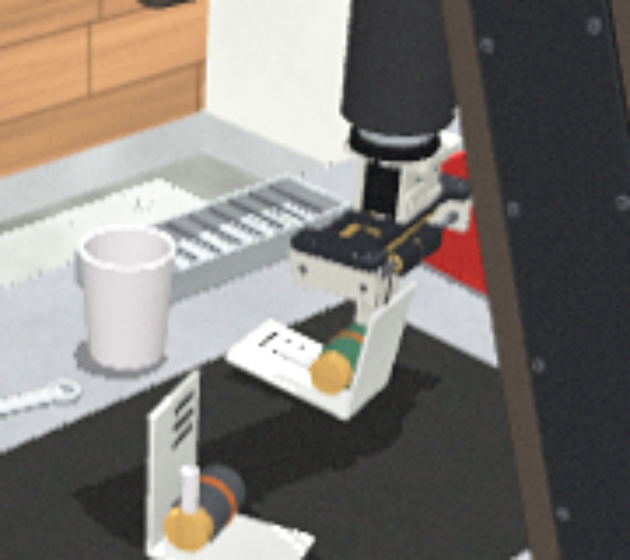

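carry_out(
  linear=[
    [0,-0.4,0.1],
    [0,-0.8,0.2],
    [0,-1.2,0.3],
    [0,-1.6,0.4],
    [0,-2,0.6],
    [0,-2.4,0.8],
    [0,-2.8,1],
    [0,-3.2,1.2],
    [0,-3.6,1.4],
    [0,-4,1.6],
    [0,-4.4,1.8],
    [0,-4.7,2],
  ],
  twist=[0,0,0,0,0,0,0,0,0,0,0,0],
)

```text
clock: 5.5
tool_pos: [0.5389, -0.2611, 0.2422]
orientation: [179.9, -0.0, 104.4]
force: [0.2, 0.7, -0.1]
opening: 0.0005
```

```bash
python3 - <<'E'
from h import *
from plant import ctrl
print(tgt('g',-.045,.065),ctrl.get_obs()['force'])
cv2.imwrite('pics/s4.png',cv2.resize(ctrl.snapshot('side')[60:220,220:400],None,fx=3.5,fy=3.5))
E
```

```text
(array([ 0.05,  0.2 , -0.08]), np.float64(-0.05)) [ 0.16292149  0.72740768 -0.12008558]
```

View pics/s4.png

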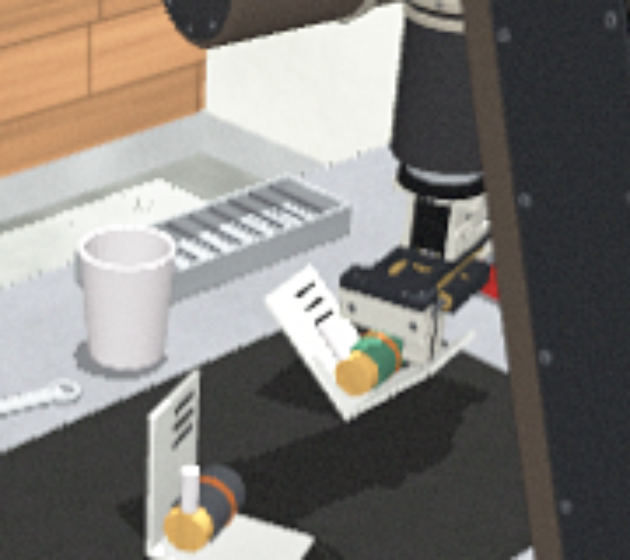

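carry_out(
  linear=[
    [0,-0.6,0],
    [0,-1.2,0],
    [0,-1.8,0],
    [0,-2.4,0],
    [0,-3,0],
    [0,-3.4,0],
    [0,-3.6,0],
    [0,-3.6,0],
  ],
  twist=[0,0,0,0,0,0,0,0],
)

```text
clock: 6.22
tool_pos: [0.5031, -0.2702, 0.242]
orientation: [180.0, -0.1, 104.3]
force: [0.1, 0.7, 0.3]
opening: 0.0005
```

```bash
python3 - <<'E'
from h import *
from plant import ctrl
print(tgt('g',-.045,.065),ctrl.get_obs()['force'])
cv2.imwrite('pics/s5.png',cv2.resize(ctrl.snapshot('side')[60:220,220:400],None,fx=3.5,fy=3.5))
E
```

```text
(array([ 0.05,  3.9 , -0.1 ]), np.float64(-0.08)) [0.06648109 0.70999242 0.31488831]
```

View pics/s5.png

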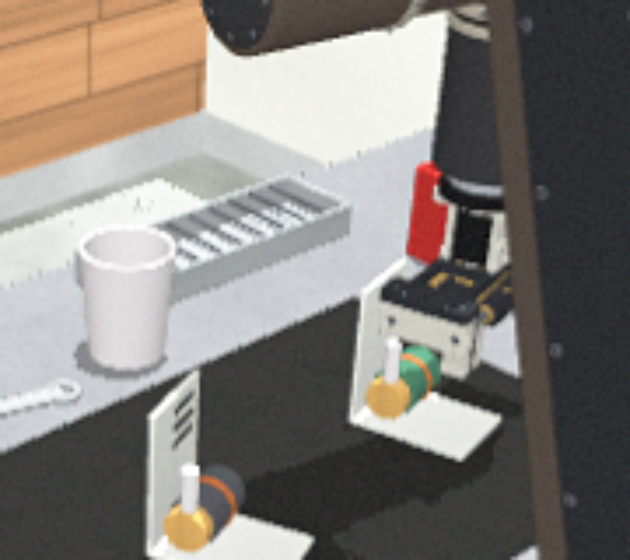

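carry_out(
  linear=[
    [0,0,-1],
    [0,0,-3],
    [0,0,-5.5],
    [0,0,-8],
    [0,0,-10.5],
    [0,0,-13],
    [0,0,-15],
    [0,0,-15.8],
    [0,0,-16],
    [0,0,-16],
  ],
  twist=[0,0,0,0,0,0,0,0,0,0],
)

```text
clock: 7.1
tool_pos: [0.5033, -0.2702, 0.4023]
orientation: [179.9, -0.0, 104.3]
force: [-0.6, -0.2, -0.8]
opening: 0.0005
```

```bash
python3 - <<'E'
from h import *
from plant import ctrl
print(tgt('b',.045,.226),ctrl.get_obs()['tool_pos'])
cv2.imwrite('pics/t6.png',ctrl.snapshot('top'))
E
```

```text
(array([47.46, 21.03, -0.1 ]), np.float64(30.86)) [ 0.50328385 -0.27019869  0.40226171]
```

View pics/t6.png

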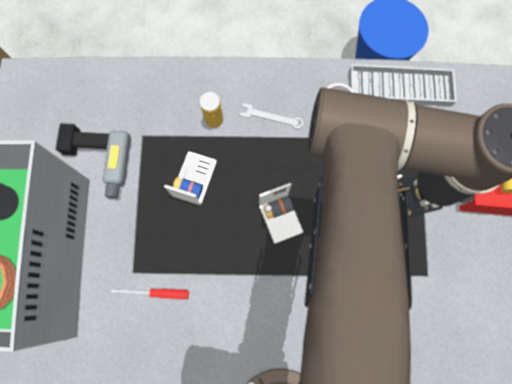

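carry_out(
  linear=[
    [1,0.4,0],
    [3,1.3,0],
    [6,2.6,0],
    [9.5,4.2,0],
    [13,5.7,0],
    [16.5,7.3,0],
    [20,8.8,0],
    [23.5,10.4,0],
    [27,12,0],
    [30,13.3,0],
    [32.5,14.4,0],
    [34,15,0],
  ],
  twist=[0,2,4,7,10,13,16,19,22,25,28,30.9],
)

```text
clock: 8.15
tool_pos: [0.5642, 0.0997, 0.4001]
orientation: [-179.8, -0.0, 73.4]
force: [0.1, -0.7, 0.2]
opening: 0.0007
```

```bash
python3 - <<'E'
from h import *
from plant import ctrl
print(tgt('b',.045,.226),ctrl.get_obs()['tool_pos'])
E
```

```text
(array([14.34, -1.63, -0.39]), np.float64(-0.09)) [0.56416252 0.09967406 0.40010409]
```

carry_out(
  linear=[
    [1,-0.1,0],
    [3,-0.3,-0.1],
    [5,-0.5,-0.2],
    [7,-0.8,-0.3],
    [9,-1,-0.4],
    [11,-1.2,-0.4],
    [12.8,-1.4,-0.4],
    [13.8,-1.6,-0.4],
    [14.3,-1.6,-0.4],
    [14.3,-1.6,-0.4],
    [14.3,-1.6,-0.4],
  ],
  twist=[0,0,0,0,0,0,0,0,0,0,0],
)

```text
clock: 9.07
tool_pos: [0.5897, 0.2411, 0.4039]
orientation: [-179.8, 0.0, 73.4]
force: [-0.8, -0.6, 0.3]
opening: 0.0004
```

```bash
python3 - <<'E'
from h import *
from plant import ctrl
print(tgt('b',.045,.226),tgt('b',.045,.085),ctrl.get_obs()['tool_pos'])
cv2.imwrite('pics/w7.png',ctrl.snapshot('wrist'));cv2.imwrite('pics/s7.png',ctrl.snapshot('side'))
E
```

```text
(array([ 0.06, -0.03, -0.01]), np.float64(-0.08)) (array([6.000e-02, 1.000e-02, 1.409e+01]), np.float64(-0.08)) [0.58966003 0.24107309 0.40392478]
```

View pics/w7.png

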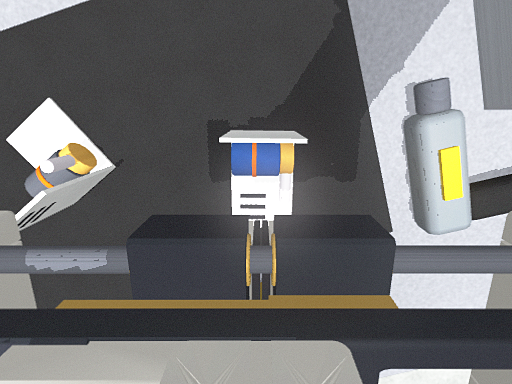

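View pics/s7.png

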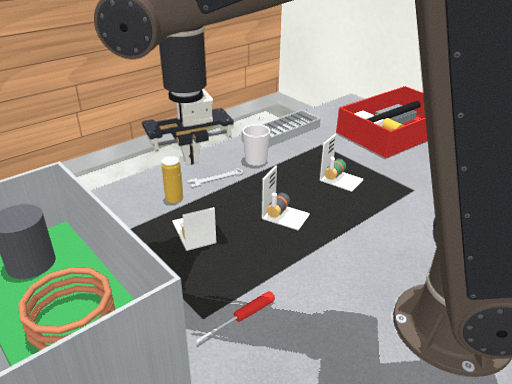

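carry_out(
  linear=[
    [0,0,1],
    [0,0,3],
    [0,0,5],
    [0,0,7],
    [0,0,9],
    [0,0,11],
    [0,0,12.5],
    [0,0,13.5],
    [0,0,14.1],
    [0,0,14.1],
    [0,0,14.1],
  ],
  twist=[0,0,0,0,0,0,0,0,0,0,0],
)

```text
clock: 10.08
tool_pos: [0.5895, 0.2405, 0.2636]
orientation: [-179.9, -0.0, 73.4]
force: [0.2, 0.6, 1.5]
opening: 0.0006
```

```bash
python3 - <<'E'
from h import *
from plant import ctrl
print(tgt('b',.0,.085),ctrl.get_obs()['force'])
cv2.imwrite('pics/s8.png',cv2.resize(ctrl.snapshot('side')[100:270,100:300],None,fx=3.5,fy=3.5))
E
```

```text
(array([ 0.11, -4.53,  0.07]), np.float64(-0.13)) [0.15880098 0.55655228 1.52313204]
```

View pics/s8.png

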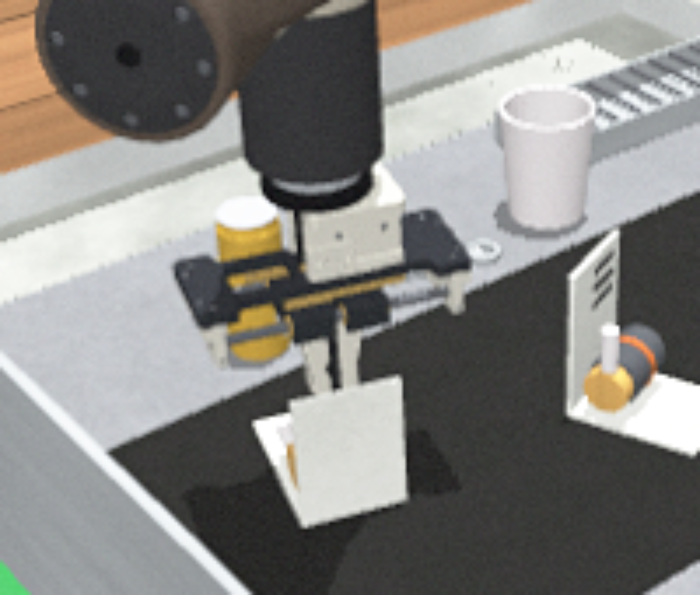

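Fingers are behind the blue plate; I'll repeat the same push.

carry_out(
  linear=[
    [0.1,-0.4,0.1],
    [0.1,-0.9,0.1],
    [0.1,-1.4,0.1],
    [0.1,-1.9,0.1],
    [0.1,-2.3,0.1],
    [0.1,-2.6,0.1],
    [0.1,-2.9,0.1],
    [0.1,-3.2,0.1],
    [0.1,-3.5,0.1],
    [0.1,-3.8,0.1],
    [0.1,-4.2,0.1],
    [0.1,-4.5,0.1],
  ],
  twist=[0,0,0,0,0,0,0,0,0,0,0,0],
)

```text
clock: 11.13
tool_pos: [0.5465, 0.2546, 0.2632]
orientation: [-179.9, -0.1, 73.4]
force: [1.9, 0.2, -1.4]
opening: 0.0001
```

```bash
python3 - <<'E'
from h import *
from plant import ctrl
print(tgt('b',.0,.085),ctrl.get_obs()['force'])
cv2.imwrite('pics/s9.png',cv2.resize(ctrl.snapshot('side')[100:270,100:300],None,fx=3.5,fy=3.5))
E
```

```text
(array([-0.02, -0.01,  0.02]), np.float64(-0.13)) [ 1.85149292  0.19312477 -1.42323941]
```

View pics/s9.png

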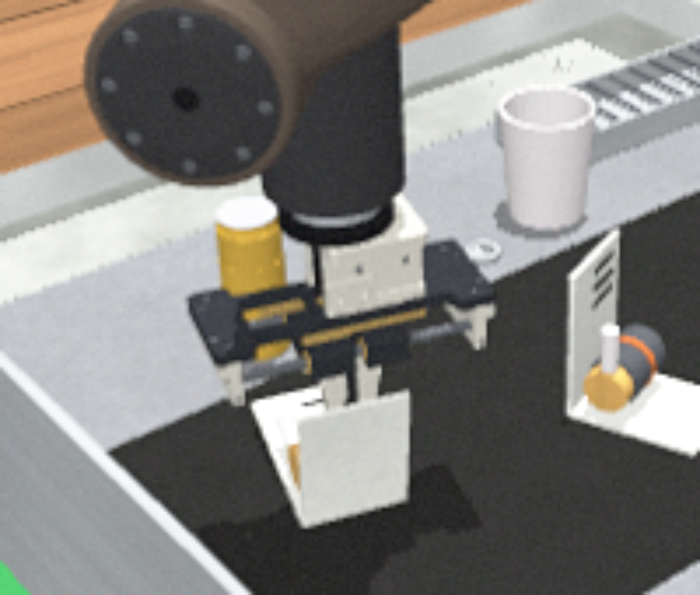

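carry_out(
  linear=[
    [0,-0.4,0.1],
    [0,-0.8,0.2],
    [0,-1.2,0.3],
    [0,-1.6,0.4],
    [0,-2,0.6],
    [0,-2.4,0.8],
    [0,-2.8,1],
    [0,-3.2,1.2],
    [0,-3.6,1.4],
    [0,-4,1.6],
    [0,-4.4,1.8],
    [0,-4.7,2],
  ],
  twist=[0,0,0,0,0,0,0,0,0,0,0,0],
)

```text
clock: 12.18
tool_pos: [0.5004, 0.2682, 0.2429]
orientation: [-179.9, -0.0, 73.4]
force: [-0.2, 0.8, -0.0]
opening: 0.0006
```

carry_out(
  linear=[
    [0,-0.6,0],
    [0,-1.2,0],
    [0,-1.8,0],
    [0,-2.4,0],
    [0,-3,0],
    [0,-3.4,0],
    [0,-3.6,0],
    [0,-3.6,0],
  ],
  twist=[0,0,0,0,0,0,0,0],
)

```text
clock: 12.85
tool_pos: [0.4655, 0.2787, 0.2431]
orientation: [-179.9, -0.0, 73.4]
force: [-0.8, -0.1, -0.9]
opening: 0.0007
```

```bash
python3 - <<'E'
from h import *
from plant import ctrl
print(ctrl.get_obs()['force'])
cv2.imwrite('pics/s10.png',cv2.resize(ctrl.snapshot('side')[100:270,100:300],None,fx=3.5,fy=3.5))
E
```

```text
[-0.84022616 -0.07918483 -0.8943245 ]
```

View pics/s10.png

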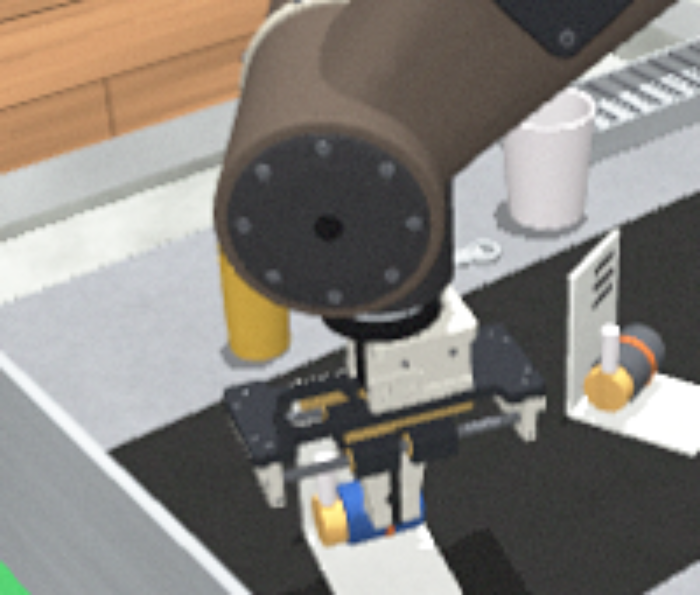

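Blue is down on its foot. I'll go straight up, then look with all cameras.

carry_out(
  linear=[
    [0,0,-1],
    [0,0,-3],
    [0,0,-5.5],
    [0,0,-8],
    [0,0,-10.5],
    [0,0,-13],
    [0,0,-15],
    [0,0,-16.5],
    [0,0,-17],
    [0,0,-17],
  ],
  twist=[0,0,0,0,0,0,0,0,0,0],
)

```text
clock: 13.73
tool_pos: [0.4664, 0.2784, 0.4149]
orientation: [-179.9, -0.2, 73.4]
force: [-0.6, 0.3, -1.0]
opening: 0.0004
```

carry_out(
  linear=[
    [-1,0,0],
    [-3,0,0],
    [-6,0,0],
    [-9,0,0],
    [-12,0,0],
    [-15,0,0],
    [-18,0,0],
    [-20,0,0],
    [-21,0,0],
    [-21,0,0],
  ],
  twist=[0,0,0,0,0,0,0,0,0,0],
)

```text
clock: 14.57
tool_pos: [0.4052, 0.0752, 0.4135]
orientation: [-179.9, -0.2, 73.3]
force: [0.3, -0.5, 0.2]
opening: 0.0005
```

```bash
python3 - <<'E'
from h import *
from plant import ctrl
print(ctrl.get_obs()['force'])
s=ctrl.snapshot('side');t=ctrl.snapshot('top')
def stand(x,y,a):
    r=np.radians(a);u=np.array([np.cos(r),np.sin(r),0]);v=np.array([-u[1],u[0],0]);o=np.array([x,y,.003]);z=np.array([0,0,1.])
    return [o+.13*z+.04*v,o+.13*z-.04*v,o-.11*u+.04*v,o-.11*u-.04*v,o+.04*v,o-.04*v]
cs,ct=cam('side',ctrl),cam('top',ctrl)
for i,c in((s,cs),(t,ct)):
    for n in 'gb':
        for p in proj(stand(*U[n]),c): cv2.circle(i,tuple(np.round(p).astype(int)),1,(0,0,255),-1)
cv2.imwrite('pics/s11.png',cv2.resize(s[100:270,140:380],None,fx=3.3,fy=3.3))
cv2.imwrite('pics/t11.png',cv2.resize(t[80:310,50:450],None,fx=2,fy=2))
E
```

```text
[ 0.26987473 -0.47329915  0.20043473]
```

View pics/s11.png

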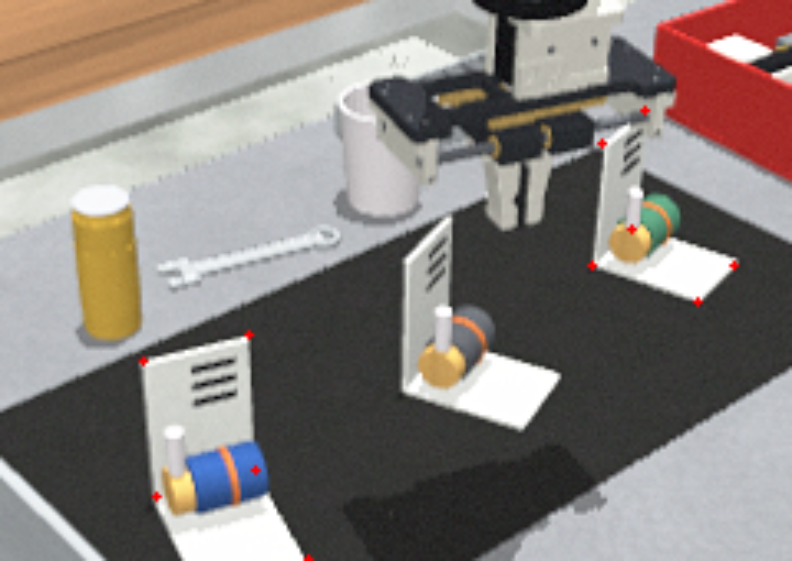

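View pics/t11.png

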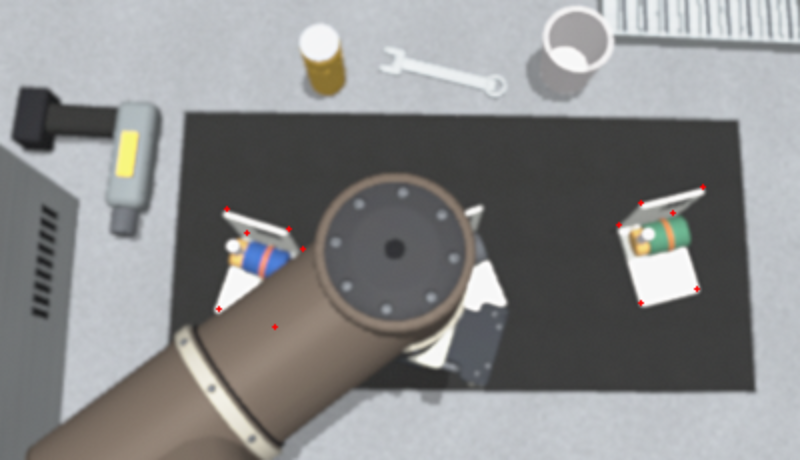

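```bash
python3 - <<'E'
from plant import ctrl
print(ctrl.close_job())
E
```

```text
the job is handed in; nothing more can be done
None
```

I tipped both pump units up onto their feet, green first and then blue. I pushed each foot plate towards the robot with the closed fingertips, and each unit fell onto its foot by itself past the balance point. I handed the job in at about 15 s of the 54 s allowed.

- **Force:** the wrist force was read only at the end of each move. It peaked at about 3 N mid-push, and no reading came near the 30 N limit.
- **Units:** in the last side and top pictures all three stand upright. The blue and green corners I could see match my model of a unit standing on its original heel position to within about a pixel, a few millimetres. The arm hid part of the blue and grey units in the top picture, but the side picture shows grey standing and apparently where it was.
- **Other objects:** the can, jug, drill and spanner show no visible movement. I judged these and the grey unit by eye rather than measuring them. The screwdriver was outside the cropped final pictures, so I did not check it at the end; the fingers never went near it.
- **Robot:** the gripper was left raised, about 0.23 m above the table at the fingertips, touching nothing.

No check failed or disagreed.

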